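# Turn the filter slider end for end in the lamp unit and secure it with the keeper rod

## Task

The filter slider is in the lamp unit's inclined slot the wrong way round, with its window end sticking out. Draw it right out, turn it end for end and push it fully home window end first; then take the steel keeper rod from its rest and lay it gently, without dropping it, centred across the two V-grooves behind the slider. Leave the other things on the bench where they are.

Things in the scene. Friction and masses are not known exactly. Their poses are not given: they have to be found in the camera images.
- dock: Lamp unit, fixed: dark base plate 285 x 130 x 16 mm (x -130 to +155 mm), a low white lamp house on it (x -128 to -68 mm, 120 mm wide, top 82 mm high), an inclined black slot with a rail, and two aluminium cheeks with V-grooves. Origin on the bench, mid-width; x level, from the lamp house to the cheeks (in plan, the way the rail rises), y level and crosswise, z up.
- slot_mouth (a point): Mouth of the slot, on its floor, mid-width, 75 mm straight above the dock's origin. x points out of the slot, up the rail, 28 degrees above level; y crosswise (the dock's y); z square to the rail, upward. The slot runs down to a solid stop at x = -50 mm; inside 48 mm wide, 23 mm high, its outermost 6 mm flared; outside 74 mm wide, roof up to z = 33 mm.
- chute: Slot and rail together, same origin and axes as the slot mouth. Outside the mouth the slot's floor goes on flush as a rail, 24 mm wide, to x = 95 mm; the slider lies on it and overhangs it 10 mm each side, and beside the rail fingers have free room to 25 mm below the slider.
- slider_mid (a point): Centre of the filter slider, an aluminium bar 150 (x) x 44 (y) x 20 (z) mm, 0.2 kg. Round glass window in a black ring near its +x end, fine grip lines at its -x end; ends of equal section. Starts fully home, window end out: axes as the slot's, centre at slot x 25, z 10 mm. Turned and fully home: centre at the same place, its x pointing down into the slot; either flat face may be up.
- slider_window (a point): Centre of the slider's window, 45 mm from the slider's centre along its +x (half-way through its thickness).
- notch_mid (a point): Where the rod's centre belongs: dock x 127 mm, 160 mm above the bench; axes the dock's. The rod lies along y in two 90-degree V-grooves open upward, in cheeks 10 mm thick, inner faces 64 mm apart. Upper edges of the grooves: 37 mm apart along x, 4 mm above this point. Between the cheeks all is free 80 mm down. A slider that is home ends 42 mm down the slope from the rod.
- rod_mid (a point): Centre of the keeper rod: plain steel cylinder, 20 mm diameter, 130 mm long, about 0.2 kg; its y axis is the rod's length (both ends alike). Starts lying level in the rod rest.
- rod_rest: Low grey rest fixed to the bench, base 50 x 100 x 12 mm, with two V-cheeks like the dock's (inner faces 64 mm apart along its y); origin on the bench in its middle. The rod lies in it along its y, centre 62 mm above the bench; between the cheeks it is free down to the base.
- slide_tray: Bystander: white open tray with dividers, 90 x 130 x 30 mm; origin at its underside.
- wash_bottle: Bystander: white bottle, 64 mm across, 150 mm tall; origin at its underside.
- beaker: Bystander: clear beaker, 72 mm across, 85 mm tall; origin at its underside.
- stain_jar: Bystander: amber jar, 56 mm across, 70 mm tall; origin at its underside.
- petri: Bystander: clear closed dish, 90 mm across, 16 mm tall; origin at its underside.
- slide_box: Bystander: flat wooden box, 100 x 160 x 35 mm; origin at its underside.
- screwdriver: Bystander: a screwdriver lying on the bench.
- slider: The filter slider itself; origin at the centre of its underside, axes as for its centre.
- rod: The keeper rod itself; origin at its centre, axes as above.
Things that resemble listed ones, but are neither listed nor needed, are in the scene too. Of the things shaped like the rod, the bare steel one is meant. Of the things that look like the slider, the larger one is meant.

How it is judged:
By the outcome, as a careful person would: the job done as asked, in the order asked, and still so for the second after the job is handed in, with the robot touching nothing.
It also fails if it takes over 72 s, if anything falls off the work surface, if the arm or the gripper's body presses on something with over 40 N, if the wrist force passes 120 N, or if a joint passes its speed limit or range.

## Robot

A 6-joint arm with a two-finger parallel gripper is mounted at the origin on the work surface. World frame = base frame: x ahead of the robot, y to its left, z up, the work surface at z = 0. Lengths are in mm, angles in rad, forces in N, time in s.
With the tool pointing down it reaches from about 325 to 900 mm from the base axis. Payload 6.1 kg.
Tool frame: the origin (TCP) lies on the centre line of the jaws, within the pads' length; the fingertips stand 22 mm ahead of it and the grasp point (between the pads) lies 3 mm ahead of it; z points along the fingers, y is the line along which they close (so a half turn about z gives the same grasp; the last joint's range is limited). The gripper opens to 85 mm and grips with 20 to 120 N. Pads are 22 mm wide; open, the fingers measure 114 mm over their backs; the gripper's body (76 mm by 85 mm) begins 54 mm behind the grasp point. The pads swing forward as they close: fully open they stand 13 mm farther back than shut.
Start: joints at [-1.444, 0.22, 1.526, -0, 1.395, -0.126], TCP at [156.316, -605.129, 253.3] pointing down, gripper open.
Joint ranges: [-2.98, 2.98], [-0.91, 2.08], [0.09, 2.57], [-1.24, 4.39], [0.2, 2.65], [-2.68, 2.68]. Speed limits (rad/s): [2.57, 2.57, 3.01, 3.14, 3.14, 3.14].

## Interface

Orientations are given as a rotation vector (axis times angle).
In Python, from workcell import env gives the robot as it stands.
- The arm moves only by the tool apply_moves, never from a script. Its arguments are lists of equal length, an entry for each row: "linear": the shift along the world's x, y, z normalised to -1 to 1, where 1 is 100 cm, a list of three; "rot": the turn, a rotation vector about the world's x, y, z normalised to -1 to 1, where 1 is 45 degrees, a list of three; "fingers": the closure, from 0 (fully open) to 1 (shut). A call has 1 to 5 rows; each row shifts and turns the commanded pose from where the row before left it; what a row does not reach is not made up. A row lasts 1/12 s, in which the tool goes at most 41.7 mm and 7.16 degrees, less where a joint would pass 70% of its speed; a pose out of reach is approached as far as the arm can. A call with a number of a shift or a turn outside -1 to 1 is refused whole. A call with a gripper value outside its range is refused whole. The fingers move at their own pace and stop on an object; the grip force is fixed at half the most. Time passes only in rows, so rows that do not move let the fingers close. It gives the time, the measured TCP pose, the force, the opening and the grip force at its end, in the units of the state.
- env.get_obs(): the state, without advancing time (a new reading comes with each control period).
- env.camera(name): name is "scene" or "top" or "wrist"; returns the picture (480x640x3 uint8, red, green, blue); there is no depth.
- env.camera_params(name): a dict with "vfov" (degrees; the focal length in pixels is half the picture's height over the tangent of half this angle, whatever the lens; pixels are square), "cx", "cy" (the principal point, pixels), "origin" and "orientation" of the camera in the world. Camera axes: x right, y down, z forward; pixel columns grow to the right and rows downward; lengths in mm; the calibration is good to about 2 mm. A picture is of the moment at which its call begins: read the wrist's pose just before it. camera_params takes no time and is no camera call; for the wrist camera it gives the pose at the moment of the call.
- env.close_job(): hands the job in; it is judged then, once.
The state is a dict: "time": time; "qpos": joint angles; "qvel": joint speeds; "tau": joint torques, N m; "ee_pos": TCP position; "tool_rot": TCP orientation; "ft_force": force on the tool from outside, world axes, zero at the start; "wrist_torque": the same for the moment, N m; "grip_width": opening from 0.0 (shut) to 1.0 (fully open); "gripper_force": force on a finger pad.
Only numpy, scipy, OpenCV 4.12 (cv2) and the standard library are available. Lean on these libraries where they do the work, as an engineer would, in place of code of your own. Each camera call takes 0.05 s, during which the arm holds its last target. There are 200 camera calls.

## Working session

There is one attempt and no reset: what is moved stays moved. The work goes in short steps, Python scripts to look and compute and a tool call to move; the robot and the scene stay as the last step left them, time stands still between calls to the robot, and variables do not carry over. Pictures are saved under pics/ and viewed, at most 10 in all, crops included, and the job is handed in when it is done.

Besides the shell and the picture viewer there is one more tool, called after "Request:" as name(argument=value, ...) on one line, values as JSON. apply_moves: Moves the arm, as the interface text tells. Scaled input: -1 to 1 covers 100 cm each way for a shift and 45 degrees each way for a turn. Its arguments: {"type":"object","properties":{"linear":{"type":"array"},"rot":{"type":"array"},"fingers":{"type":"array"}},"required":["linear","rot","fingers"]}

```bash
mkdir -p pics; ls
python3 - <<'E'
from workcell import env
import cv2
o=env.get_obs();print({k:o[k] for k in('time','ee_pos','tool_rot','grip_width','qpos')})
for n in('scene','top','wrist'):
    p=env.camera_params(n);print(n,p)
    cv2.imwrite(f'pics/{n}0.png',env.camera(n)[:,:,::-1])
E
```

```text
pics
{'time': 0.0, 'ee_pos': array([ 156.23752647, -604.57188627,  252.19607746]), 'tool_rot': array([-3.11459397e+00, -3.95752171e-01, -2.93373796e-05]), 'grip_width': 1.0021989005872718, 'qpos': array([-1.44412105e+00,  2.21224874e-01,  1.52761849e+00,  1.95556965e-05,
        1.39470575e+00, -1.26101235e-01])}
scene {'vfov': 53.81031396556294, 'cx': 319.36405274732607, 'cy': 236.31647520314687, 'origin': array([1007.0697452 ,  516.38969921,  983.89556292]), 'orientation': array([-1.03658247, -2.57916525,  0.88616225])}
top {'vfov': 42.167687233535545, 'cx': 316.3146872915282, 'cy': 242.64423283078392, 'origin': array([ 359.24025158,   -9.61056956, 1613.53695802]), 'orientation': array([-2.13728455,  2.17053087, -0.10919096])}
wrist {'vfov': 58.91491099101527, 'cx': 319.2678939039739, 'cy': 239.7983409509922, 'origin': array([ 223.98734042, -587.56129026,  372.57456157]), 'orientation': array([ 2.30060419, -1.78013623, -0.25399519])}
```

View pics/scene0.png

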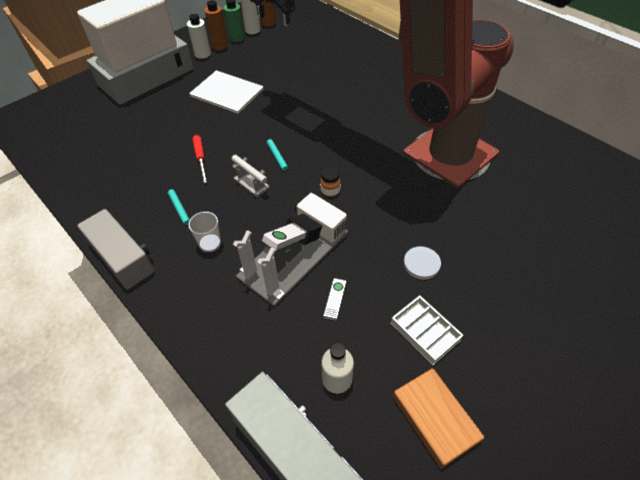

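View pics/top0.png

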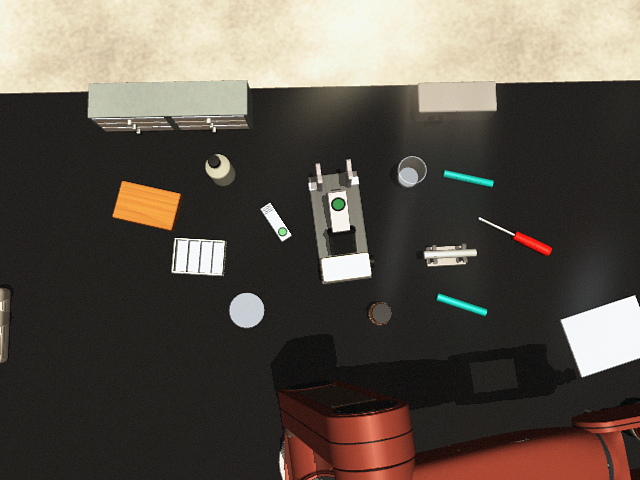

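The scene shows the dock at the centre (lamp house nearest the robot, window end out). The bare steel rod is in its rest at top-view (450,254), and a smaller decoy slider is at (276,222). I'll enlarge the dock and rest next.

Run:
```python
import cv2,numpy as np
t=cv2.imread('pics/top0.png');s=cv2.imread('pics/scene0.png')
c=np.zeros((600,800,3),np.uint8)
def put(im,x,y,w,h,k,X,Y):
    c[Y:Y+h*k,X:X+w*k]=cv2.resize(im[y:y+h,x:x+w],None,fx=k,fy=k,interpolation=cv2.INTER_CUBIC)
put(t,300,150,80,140,4,0,0); put(s,230,185,120,120,4,320,0); put(t,415,235,70,40,3,330,480); put(s,225,145,55,55,2,560,482)
cv2.imwrite('pics/crop1.png',c)
```

```text
(no output)
```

View pics/crop1.png

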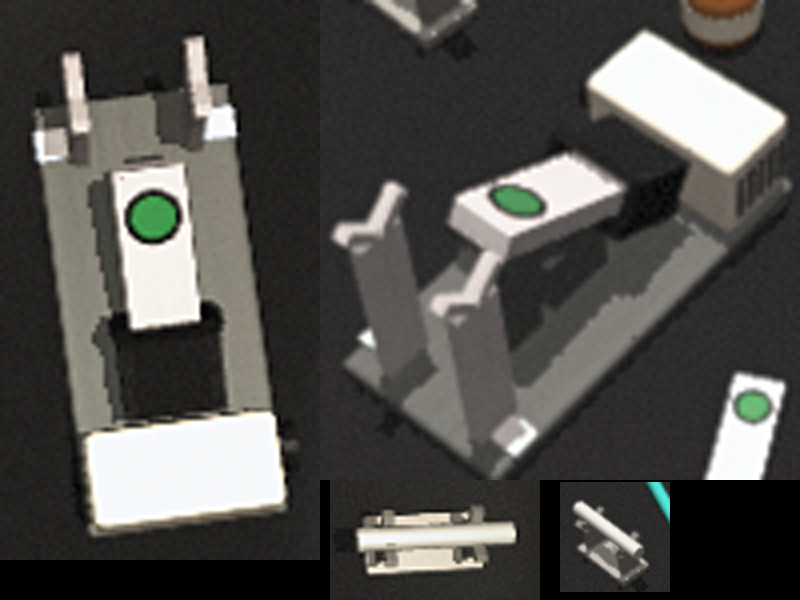

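```bash
cat > h.py <<'E'
import numpy as np
from scipy.spatial.transform import Rotation as R
from scipy.optimize import least_squares
from workcell import env
def proj(P,c):
    f=240/np.tan(np.radians(c['vfov']/2)); q=(np.asarray(P,float)-c['origin'])@R.from_rotvec(c['orientation']).as_matrix()
    return np.c_[c['cx']+f*q[:,0]/q[:,2],c['cy']+f*q[:,1]/q[:,2]]
def place(P,p): # p=x,y,yaw ; level body
    return R.from_euler('z',p[2]).apply(P)+[p[0],p[1],0]
a=np.radians(28);SX=np.array([np.cos(a),0,np.sin(a)]);SZ=np.array([-np.sin(a),0,np.cos(a)])
def slot(x,y,z): return np.array([0,0,75])+x*SX+z*SZ+np.array([0,y,0])
def fit(obs,p0): # obs: list of (cam params, P(n,3), uv(n,2))
    f=lambda p:np.concatenate([(proj(place(P,p),c)-uv).ravel() for c,P,uv in obs])
    s=least_squares(f,p0,loss='soft_l1'); return s.x,f(s.x)
E
python3 - <<'E'
from h import *
T=env.camera_params('top');S=env.camera_params('scene')
P=np.array([(-68,60,82),(-68,-60,82),(-128,-60,82),(-128,60,82),slot(70,0,20),slot(100,22,20),slot(100,-22,20),(155,65,16),(155,-65,16)])
t=np.array([(87,433),(273,412),(286,506),(95,527),(153,216),(112,171),(185,163),(35,112),(227,86)])/4+[300,150]
s=(np.array([(727,172),(588,80),(645,30),(785,122),(517,200),(507,240),(455,208)])-[320,0])/4+[230,185]
tt=(T,P,t);ss=(S,P[[0,1,2,3,4,5,6]],s)
for o in([tt],[ss],[tt,ss]):
    x,r=fit(o,[600,0,0]);print(x.round(3),r.reshape(-1,2).round(1).tolist())
Q=np.array([(0,-65,62),(0,65,62)])
rt=(np.array([(517,532),(357,540)])-[330,480])/3+[415,235]
rs=(np.array([(577,507),(640,547)])-[560,482])/2+[225,145]
for o in([(T,Q,rt)],[(S,Q,rs)],[(T,Q,rt),(S,Q,rs)]):
    x,r=fit(o,[600,-300,0]);print(x.round(3),r.reshape(-1,2).round(1).tolist())
E
```

```text
[ 5.7418e+02 -4.8817e+01  1.1000e-01] [[-1.4, 0.0], [0.3, -0.8], [0.4, -0.2], [-0.3, 0.6], [0.3, 0.4], [0.2, 1.0], [0.1, 0.7], [-0.7, -1.4], [0.6, -1.1]]
[ 5.7793e+02 -4.3083e+01  1.0900e-01] [[0.5, 1.3], [-1.4, 0.7], [-0.1, -0.3], [1.3, -0.8], [-0.4, 1.2], [0.6, -0.4], [-0.5, -2.4]]
[ 5.75012e+02 -4.73830e+01  1.06000e-01] [[-2.1, -0.4], [-0.4, -1.0], [-0.4, -0.4], [-1.1, 0.2], [-0.2, 0.1], [-0.3, 0.6], [-0.4, 0.4], [-1.0, -1.8], [0.3, -1.3], [0.2, -0.3], [-1.5, -0.9], [-0.3, -1.7], [1.0, -2.2], [-0.7, -0.6], [0.3, -2.3], [-0.8, -4.2]]
[ 536.307 -322.974   -6.298] [[-0.6, -9.9], [0.6, -12.5]]
[ 504.613 -320.794   18.943] [[-0.4, -0.7], [0.4, 0.6]]
[ 506.569 -320.863    6.342] [[-1.0, 0.0], [0.3, 1.3], [-0.4, -0.8], [-0.8, 1.4]]
```

```bash
cat >> h.py <<'E'
D0=np.array([575.,-47.4,.107])
def tgt_slot(s,z,D,flip=False): # tool pose: TCP at slot (s,0,z), tool z = -slot z, tool y along slot y
    p=place(slot(s,0,z)[None],D)[0]
    M=np.array([SX,-np.array([0,1.,0]),-SZ]).T   # tool x=slot x, y=-slot y, z=-slot z
    Rt=R.from_euler('z',D[2])*R.from_matrix(M)
    if flip: Rt=Rt*R.from_euler('z',np.pi)
    return p,Rt
def delta(p,Rt):
    o=env.get_obs(); d=p-o['ee_pos']; r=(Rt*R.from_rotvec(o['tool_rot']).inv()).as_rotvec()
    print('t',round(o['time'],2),'pos',o['ee_pos'].round(1),'shift m',(d/1000).round(4),'rot norm',(r/(np.pi/4)).round(4),'|d|',round(np.linalg.norm(d),1),'deg',np.degrees(np.linalg.norm(r)).round(2),'F',o['ft_force'].round(1),'q6',o['qpos'].round(2),'g',round(float(o['grip_width']),2))
E
python3 -c "
from h import *
delta(*tgt_slot(25,129,D0))"
```

```text
t 0.15 pos [ 156.3 -604.7  252.4] shift m [ 0.3804  0.5532 -0.0518] rot norm [ 0.1095 -0.6128 -0.1825] |d| 673.4 deg 29.19 F [ 0.4  0.3 -0.7] q6 [-1.44  0.22  1.53  0.    1.39 -0.13] g 1.0
```

Request:
apply_moves(linear=[[0.019,0.0277,0.001],[0.019,0.0277,0.001],[0.019,0.0277,0.001],[0.019,0.0277,0.001],[0.019,0.0277,0.001]], rot=[[0.0055,-0.0306,-0.0091],[0.0055,-0.0306,-0.0091],[0.0055,-0.0306,-0.0091],[0.0055,-0.0306,-0.0091],[0.0055,-0.0306,-0.0091]], fingers=[0,0,0,0,0])

```text
time: 0.57
ee_pos: [251.9, -465.1, 257.9]
tool_rot: [-3.11, -0.338, -0.193]
ft_force: [0.8, 0.1, 0.3]
grip_width: 1.001
gripper_force: 0.0
```

Request:
apply_moves(linear=[[0.019,0.0277,0.001],[0.019,0.0277,0.001],[0.019,0.0277,0.001],[0.019,0.0277,0.001],[0.019,0.0277,0.001]], rot=[[0.0055,-0.0306,-0.0091],[0.0055,-0.0306,-0.0091],[0.0055,-0.0306,-0.0091],[0.0055,-0.0306,-0.0091],[0.0055,-0.0306,-0.0091]], fingers=[0,0,0,0,0])

```text
time: 0.98
ee_pos: [346.9, -326.6, 263.1]
tool_rot: [-3.093, -0.279, -0.382]
ft_force: [0.6, -0.6, 0.5]
grip_width: 0.998
gripper_force: 0.0
```

Request:
apply_moves(linear=[[0.019,0.0277,0.001],[0.019,0.0277,0.001],[0.019,0.0277,0.001],[0.019,0.0277,0.001],[0.019,0.0277,0.001]], rot=[[0.0055,-0.0306,-0.0091],[0.0055,-0.0306,-0.0091],[0.0055,-0.0306,-0.0091],[0.0055,-0.0306,-0.0091],[0.0055,-0.0306,-0.0091]], fingers=[0,0,0,0,0])

```text
time: 1.4
ee_pos: [441.8, -188.1, 268.3]
tool_rot: [-3.062, -0.22, -0.57]
ft_force: [0.9, -1.0, 0.0]
grip_width: 1.004
gripper_force: 0.0
```

Request:
apply_moves(linear=[[0.019,0.0277,0.001],[0.019,0.0277,0.001],[0.019,0.0277,0.001],[0.019,0.0277,0.001],[0.019,0.0277,0.001]], rot=[[0.0055,-0.0306,-0.0091],[0.0055,-0.0306,-0.0091],[0.0055,-0.0306,-0.0091],[0.0055,-0.0306,-0.0091],[0.0055,-0.0306,-0.0091]], fingers=[0,0,0,0,0])

```text
time: 1.82
ee_pos: [536.8, -49.5, 273.4]
tool_rot: [-3.02, -0.161, -0.754]
ft_force: [0.4, -1.6, 0.1]
grip_width: 1.002
gripper_force: 0.0
```

Request:
apply_moves(linear=[[0,0,0],[0,0,0]], rot=[[0,0,0],[0,0,0]], fingers=[0,0])

```text
time: 1.98
ee_pos: [536.2, -49.1, 272.8]
tool_rot: [-3.019, -0.168, -0.75]
ft_force: [0.5, -0.9, -0.3]
grip_width: 1.001
gripper_force: 0.0
```

Run:
```python
from h import *
import cv2
delta(*tgt_slot(25,129,D0))
np.save('w1.npy',env.camera_params('wrist'),allow_pickle=True)
cv2.imwrite('pics/w1.png',env.camera('wrist')[:,:,::-1])
```

```text
t 1.98 pos [536.2 -49.1 272.8] shift m [ 0.0005 -0.0024 -0.0722] rot norm [ 0.0012 -0.0021 -0.0048] |d| 72.2 deg 0.24 F [ 0.5 -0.9 -0.3] q6 [-0.36 -0.35  2.1   0.26  0.97  0.99] g 1.0
```

View pics/w1.png

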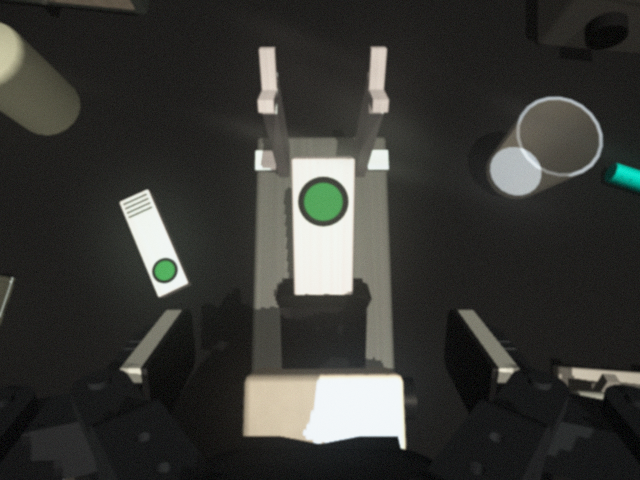

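The wrist view shows the slider's outer corners at (292,158) and (354,157), the window at (323,201), and the house roof edge at (244,376) and (404,374). The beaker stands clear on the right.

Run:
```python
from h import *
W=np.load('w1.npy',allow_pickle=True).item()
P=np.array([(-68,60,82),(-68,-60,82),slot(70,0,20),slot(100,22,20),slot(100,-22,20),(155,65,16),(155,-65,16)])
uv=np.array([(244,376),(404,374),(323,201.5),(292,158),(354,157),(257,138),(388,138)])
for idx in(range(7),[2,3,4],[0,1,2,3,4]):
    idx=list(idx);x,r=fit([(W,P[idx],uv[idx])],D0);print(x.round(3),r.reshape(-1,2).round(1).tolist())
```

```text
[ 5.75973e+02 -4.84900e+01  1.16000e-01] [[-0.7, -1.1], [0.5, 0.1], [0.6, 0.5], [-0.7, 0.8], [1.8, 1.5], [-0.1, -2.3], [-1.5, -2.8]]
[ 5.76692e+02 -4.86340e+01  1.26000e-01] [[0.1, -0.5], [-1.5, 0.1], [1.0, 0.3]]
[ 5.76233e+02 -4.83000e+01  1.20000e-01] [[-0.5, -1.2], [0.7, -0.7], [-0.0, 0.1], [-1.5, 0.5], [1.0, 1.0]]
```

```bash
sed -i 's/^D0=.*/D0=np.array([575.7,-48.3,.116])/' h.py; python3 -c "
from h import *
delta(*tgt_slot(25,129,D0));delta(*tgt_slot(25,9,D0))
print(place(SX[None],[0,0,.116]),place(SZ[None],[0,0,.116]))"
```

```text
t 2.03 pos [536.  -50.4 272.8] shift m [ 0.0015 -0.0024 -0.0722] rot norm [ 0.0016 -0.0024  0.009 ] |d| 72.2 deg 0.42 F [ 0.2 -0.4  1.2] q6 [-0.37 -0.35  2.1   0.26  0.97  0.99] g 1.01
t 2.03 pos [536.  -50.4 272.8] shift m [ 0.0574  0.0041 -0.1781] rot norm [ 0.0016 -0.0024  0.009 ] |d| 187.2 deg 0.42 F [ 0.2 -0.4  1.2] q6 [-0.37 -0.35  2.1   0.26  0.97  0.99] g 1.01
[[0.87701378 0.10219238 0.46947156]] [[-0.4663165  -0.05433665  0.88294759]]
```

Request:
apply_moves(linear=[[0.0005,-0.0008,-0.024],[0.0005,-0.0008,-0.024],[0.0005,-0.0008,-0.024],[0.0,0.0,0.0]], rot=[[0.0005,-0.0008,0.003],[0.0005,-0.0008,0.003],[0.0006,-0.0008,0.003],[0,0,0]], fingers=[0,0,0,0])

```text
time: 2.37
ee_pos: [534.2, -53.9, 195.4]
tool_rot: [-3.017, -0.168, -0.74]
ft_force: [0.2, 0.7, -1.2]
grip_width: 1.002
gripper_force: 0.0
```

Request:
apply_moves(linear=[[0.0112,0.0013,-0.0212],[0.0112,0.0013,-0.0212],[0.0112,0.0013,-0.0212],[0.0112,0.0013,-0.0212],[0.0,0.0,0.0]], rot=[[0,0,0],[0,0,0],[0,0,0],[0,0,0],[0,0,0]], fingers=[0,0,0,0,0])

```text
time: 2.78
ee_pos: [581.5, -48.8, 112.9]
tool_rot: [-3.017, -0.169, -0.745]
ft_force: [-0.9, -1.0, -0.3]
grip_width: 1.001
gripper_force: 0.0
```

```bash
python3 -c "
from h import *
delta(*tgt_slot(25,9,D0))"
```

```text
t 2.78 pos [581.5 -48.8 112.9] shift m [ 0.012   0.0026 -0.0182] rot norm [-0.0029 -0.006   0.0046] |d| 21.9 deg 0.36 F [-0.9 -1.  -0.3] q6 [-0.33 -0.01  2.13  0.36  0.6   0.87] g 1.0
```

Request:
apply_moves(linear=[[0.006,0.0012,-0.0091],[0.006,0.0012,-0.0091],[0,0,0],[0,0,0],[0,0,0]], rot=[[0,0,0],[0,0,0],[0,0,0],[0,0,0],[0,0,0]], fingers=[0,0,0,0.3,0.4])

```text
time: 3.2
ee_pos: [595.0, -46.7, 100.0]
tool_rot: [-3.016, -0.171, -0.757]
ft_force: [1.0, -0.1, 0.5]
grip_width: 0.755
gripper_force: 0.0
```

Run:
```python
from h import *
import cv2
delta(*tgt_slot(25,9,D0))
cv2.imwrite('pics/w2.png',env.camera('wrist')[:,:,::-1])
```

```text
t 3.2 pos [595.  -46.7 100. ] shift m [-0.0016  0.0004 -0.0053] rot norm [0.0003 0.0037 0.0036] |d| 5.6 deg 0.23 F [ 1.  -0.1  0.5] q6 [-0.31  0.05  2.11  0.38  0.56  0.87] g 0.76
```

View pics/w2.png

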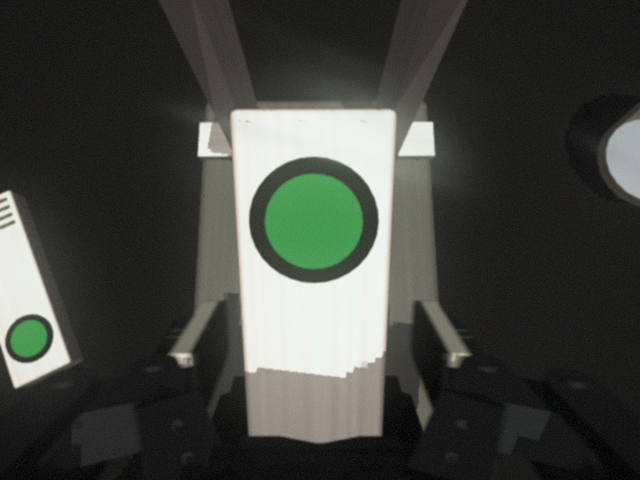

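Request:
apply_moves(linear=[[-0.0005,0.0006,-0.004],[0,0,0],[0,0,0],[0,0,0],[0,0,0]], rot=[[0,0,0],[0,0,0],[0,0,0],[0,0,0],[0,0,0]], fingers=[0.4,0.4,0.4,1,1])

```text
time: 3.67
ee_pos: [593.9, -45.3, 94.6]
tool_rot: [-3.016, -0.172, -0.753]
ft_force: [-5.7, -0.2, 4.8]
grip_width: 0.515
gripper_force: 61.2
```

Request:
apply_moves(linear=[[0,0,0],[0,0,0],[0,0,0],[0,0,0],[0,0,0]], rot=[[0,0,0],[0,0,0],[0,0,0],[0,0,0],[0,0,0]], fingers=[1,1,1,1,1])

```text
time: 4.08
ee_pos: [593.9, -45.3, 94.6]
tool_rot: [-3.016, -0.172, -0.754]
ft_force: [-5.9, -0.1, 4.3]
grip_width: 0.509
gripper_force: 61.2
```

```bash
python3 -c "
from h import *
delta(*tgt_slot(25,9,D0));delta(*tgt_slot(80,9,D0))"
```

```text
t 4.08 pos [593.9 -45.3  94.6] shift m [-0.0005 -0.001   0.0001] rot norm [-0.0004  0.0012  0.0022] |d| 1.1 deg 0.11 F [-5.9 -0.1  4.3] q6 [-0.31  0.06  2.11  0.38  0.55  0.86] g 0.51
t 4.08 pos [593.9 -45.3  94.6] shift m [0.0478 0.0046 0.0259] rot norm [-0.0004  0.0012  0.0022] |d| 54.5 deg 0.11 F [-5.9 -0.1  4.3] q6 [-0.31  0.06  2.11  0.38  0.55  0.86] g 0.51
```

Request:
apply_moves(linear=[[0.0056,0.0007,0.0042],[0.007,0.0008,0.0038],[0.0088,0.001,0.0047],[0.0088,0.001,0.0047],[0,0,0]], rot=[[0,0,0],[0,0,0],[0,0,0],[0,0,0],[0,0,0]], fingers=[1,1,1,1,1])

```text
time: 4.5
ee_pos: [627.0, -42.1, 113.8]
tool_rot: [-3.016, -0.172, -0.76]
ft_force: [0.9, -0.9, -2.0]
grip_width: 0.51
gripper_force: 61.2
```

Request:
apply_moves(linear=[[0.0088,0.001,0.0047],[0.0088,0.001,0.0047],[0.0017,0.0002,0.0008],[0,0,0]], rot=[[0,0,0],[0,0,0],[0,0,0],[0,0,0]], fingers=[1,1,1,1])

```text
time: 4.83
ee_pos: [644.9, -39.6, 122.8]
tool_rot: [-3.016, -0.173, -0.757]
ft_force: [-0.8, 0.0, -2.9]
grip_width: 0.509
gripper_force: 61.2
```

Run:
```python
from h import *
import cv2
delta(*tgt_slot(81,10,D0))
cv2.imwrite('pics/w3.png',env.camera('wrist')[:,:,::-1])
s=env.camera('scene')[:,:,::-1];cv2.imwrite('pics/s3.png',cv2.resize(s[165:325,210:370],None,fx=3.5,fy=3.5))
```

```text
t 4.83 pos [644.9 -39.6 122.8] shift m [-0.0028 -0.0009 -0.001 ] rot norm [0.0002 0.0037 0.0024] |d| 3.1 deg 0.2 F [-0.8  0.  -2.9] q6 [-0.27  0.12  1.98  0.32  0.6   0.97] g 0.51
```

View pics/s3.png

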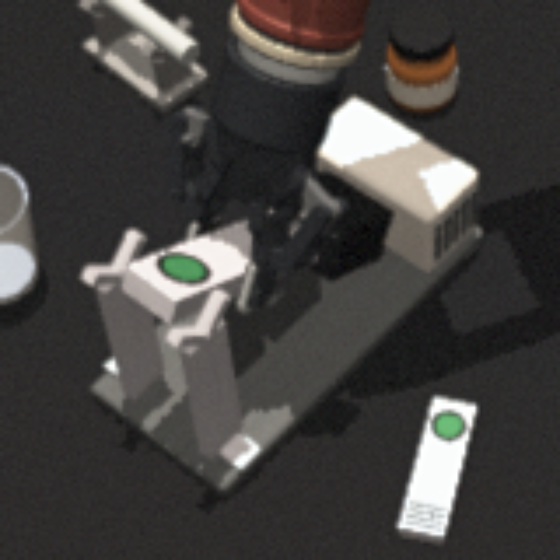

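Request:
apply_moves(linear=[[0,0,0.01],[0,0,0.02],[0,0,0.03],[0,0,0.03],[0,0,0.01]], rot=[[0,0,0],[0,0,0],[0,0,0],[0,0,0],[0,0,0]], fingers=[1,1,1,1,1])

```text
time: 5.35
ee_pos: [645.9, -40.3, 228.4]
tool_rot: [-3.016, -0.172, -0.767]
ft_force: [1.5, -0.2, -1.3]
grip_width: 0.508
gripper_force: 61.5
```

Request:
apply_moves(linear=[[0,0,0],[0,0,0],[0,0,0],[0,0,0],[0,0,0]], rot=[[-0.0725,-0.0085,0.1373],[-0.0725,-0.0085,0.1373],[-0.0725,-0.0085,0.1373],[-0.0725,-0.0085,0.1373],[-0.0725,-0.0085,0.1373]], fingers=[1,1,1,1,1])

```text
time: 5.77
ee_pos: [642.9, -39.6, 221.1]
tool_rot: [2.744, 1.049, 0.711]
ft_force: [-0.6, -0.2, -3.2]
grip_width: 0.509
gripper_force: 61.4
```

```bash
python3 -c "
from h import *
delta(*tgt_slot(84,90,D0,True))"
```

```text
t 5.77 pos [642.9 -39.6 221.1] shift m [-0.0355 -0.005  -0.0272] rot norm [-1.5014 -0.1751  2.8404] |d| 45.0 deg 144.79 F [-0.6 -0.2 -3.2] q6 [-0.27 -0.02  1.92  0.25  0.8   0.43] g 0.51
```

Request:
apply_moves(linear=[[0,0,0],[0,0,0],[0,0,0],[0,0,0],[0,0,0]], rot=[[-0.0725,-0.0085,0.1373],[-0.0725,-0.0085,0.1373],[-0.0725,-0.0085,0.1373],[-0.0725,-0.0085,0.1373],[-0.0725,-0.0085,0.1373]], fingers=[1,1,1,1,1])

```text
time: 6.18
ee_pos: [642.9, -39.6, 221.0]
tool_rot: [2.212, 1.755, 0.6]
ft_force: [0.6, 0.1, -1.2]
grip_width: 0.505
gripper_force: 61.4
```

Request:
apply_moves(linear=[[0,0,0],[0,0,0],[0,0,0],[0,0,0],[0,0,0]], rot=[[-0.0725,-0.0085,0.1373],[-0.0725,-0.0085,0.1373],[-0.0725,-0.0085,0.1373],[-0.0725,-0.0085,0.1373],[-0.0725,-0.0085,0.1373]], fingers=[1,1,1,1,1])

```text
time: 6.6
ee_pos: [642.9, -39.6, 221.0]
tool_rot: [1.534, 2.268, 0.447]
ft_force: [-0.3, -1.0, -3.6]
grip_width: 0.505
gripper_force: 61.4
```

Request:
apply_moves(linear=[[0,0,0],[0,0,0],[0,0,0],[0,0,0],[0,0,0]], rot=[[-0.0725,-0.0085,0.1373],[-0.0725,-0.0085,0.1373],[-0.0725,-0.0085,0.1373],[-0.0725,-0.0085,0.1373],[-0.0725,-0.0085,0.1373]], fingers=[1,1,1,1,1])

```text
time: 7.02
ee_pos: [642.9, -39.6, 221.0]
tool_rot: [0.765, 2.571, 0.266]
ft_force: [-0.6, 0.1, -2.7]
grip_width: 0.502
gripper_force: 61.4
```

Request:
apply_moves(linear=[[0,0,0],[0,0,0],[0,0,0],[0,0,0],[0,0,0]], rot=[[-0.0725,-0.0085,0.1373],[-0.0725,-0.0085,0.1373],[-0.0725,-0.0085,0.1373],[-0.0725,-0.0085,0.1373],[-0.0725,-0.0085,0.1373]], fingers=[1,1,1,1,1])

```text
time: 7.43
ee_pos: [642.9, -39.6, 220.9]
tool_rot: [-0.042, 2.657, 0.069]
ft_force: [0.1, 0.2, -1.3]
grip_width: 0.501
gripper_force: 61.4
```

Request:
apply_moves(linear=[[0,0,0],[0,0,0],[0,0,0]], rot=[[-0.05,-0.006,0.094],[0,0,0],[0,0,0]], fingers=[1,1,1])

```text
time: 7.68
ee_pos: [643.1, -39.6, 221.2]
tool_rot: [-0.142, 2.652, 0.043]
ft_force: [1.3, -0.3, -2.6]
grip_width: 0.508
gripper_force: 61.4
```

```bash
python3 -c "
from h import *
delta(*tgt_slot(84,40,D0,True));delta(*tgt_slot(84,11,D0,True))"
```

```text
t 7.68 pos [643.1 -39.6 221.2] shift m [-0.0124 -0.0023 -0.0715] rot norm [-0.0071 -0.0036  0.0098] |d| 72.6 deg 0.57 F [ 1.3 -0.3 -2.6] q6 [-0.27 -0.02  1.91  0.25  0.8  -2.08] g 0.51
t 7.68 pos [643.1 -39.6 221.2] shift m [ 0.0011 -0.0007 -0.0971] rot norm [-0.0071 -0.0036  0.0098] |d| 97.1 deg 0.57 F [ 1.3 -0.3 -2.6] q6 [-0.27 -0.02  1.91  0.25  0.8  -2.08] g 0.51
```

Request:
apply_moves(linear=[[0.0,-0.0001,-0.02],[0.0,0.0,-0.03],[0.0,0.0,-0.03],[0.0,0.0,-0.01],[0,0,0]], rot=[[-0.007,-0.0036,0.0098],[0,0,0],[0,0,0],[0,0,0],[0,0,0]], fingers=[1,1,1,1,1])

```text
time: 8.1
ee_pos: [640.6, -38.9, 127.2]
tool_rot: [-0.155, 2.656, 0.042]
ft_force: [-0.4, -0.4, -3.3]
grip_width: 0.505
gripper_force: 61.7
```

Run:
```python
from h import *
import cv2
delta(*tgt_slot(84,10.3,D0,True));delta(*tgt_slot(70,10.3,D0,True))
w=env.camera('wrist')[:,:,::-1]; s=env.camera('scene')[:,:,::-1]
c=np.zeros((480,800,3),np.uint8); c[:360,:480]=cv2.resize(w,(480,360)); c[:480,480:]=cv2.resize(s[185:305,240:320],None,fx=4,fy=4)
cv2.imwrite('pics/c4.png',c)
```

```text
t 8.1 pos [640.6 -38.9 127.2] shift m [ 0.0039 -0.0013 -0.0037] rot norm [-0.0022 -0.0087 -0.0013] |d| 5.6 deg 0.41 F [-0.4 -0.4 -3.3] q6 [-0.27  0.11  1.98  0.31  0.63 -2.17] g 0.5
t 8.1 pos [640.6 -38.9 127.2] shift m [-0.0083 -0.0028 -0.0103] rot norm [-0.0022 -0.0087 -0.0013] |d| 13.5 deg 0.41 F [-0.4 -0.4 -3.3] q6 [-0.27  0.11  1.98  0.31  0.63 -2.17] g 0.5
```

View pics/c4.png

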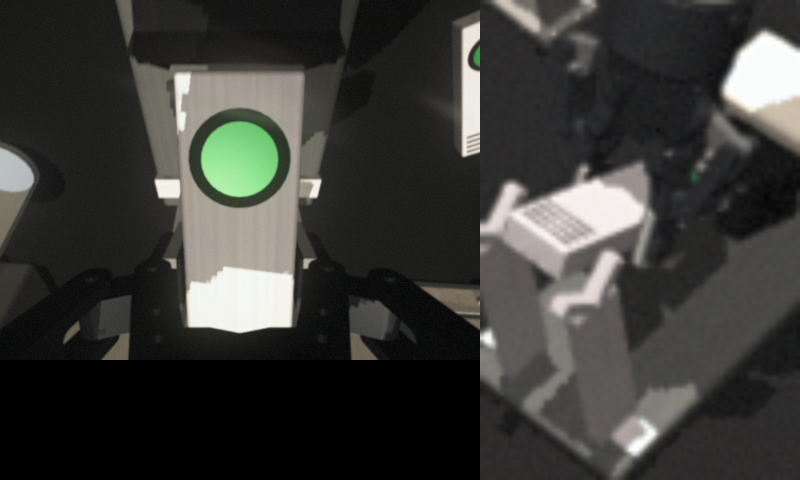

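Request:
apply_moves(linear=[[0.0039,-0.0009,-0.0037],[0,0,0],[0,0,0]], rot=[[-0.002,-0.006,0],[0,0,0],[0,0,0]], fingers=[1,1,1])

```text
time: 8.45
ee_pos: [648.7, -40.9, 130.0]
tool_rot: [-0.158, 2.641, 0.034]
ft_force: [0.7, -0.1, -2.3]
grip_width: 0.506
gripper_force: 61.8
```

```bash
python3 -c "
from h import *
delta(*tgt_slot(84,10.3,D0,True));delta(*tgt_slot(64,10.3,D0,True))"
```

```text
t 8.45 pos [648.7 -40.9 130. ] shift m [-0.0041  0.0007 -0.0065] rot norm [ 0.0045  0.0108 -0.0028] |d| 7.7 deg 0.54 F [ 0.7 -0.1 -2.3] q6 [-0.27  0.12  1.97  0.31  0.61 -2.18] g 0.51
t 8.45 pos [648.7 -40.9 130. ] shift m [-0.0217 -0.0014 -0.0158] rot norm [ 0.0045  0.0108 -0.0028] |d| 26.9 deg 0.54 F [ 0.7 -0.1 -2.3] q6 [-0.27  0.12  1.97  0.31  0.61 -2.18] g 0.51
```

Request:
apply_moves(linear=[[0,0,0],[0,0,0],[0,0,0],[0,0,0]], rot=[[0,0,0],[0,0,0],[0,0,0],[0,0,0]], fingers=[1,1,1,1])

```text
time: 8.78
ee_pos: [647.6, -40.6, 128.4]
tool_rot: [-0.158, 2.643, 0.035]
ft_force: [0.1, 0.0, -2.8]
grip_width: 0.505
gripper_force: 61.8
```

```bash
python3 -c "
from h import *
delta(*tgt_slot(84,10.3,D0,True));delta(*tgt_slot(64,10.3,D0,True))"
```

```text
t 8.78 pos [647.6 -40.6 128.4] shift m [-0.003   0.0004 -0.0049] rot norm [ 0.0038  0.0078 -0.0032] |d| 5.8 deg 0.42 F [ 0.1  0.  -2.8] q6 [-0.27  0.12  1.97  0.31  0.61 -2.18] g 0.51
t 8.78 pos [647.6 -40.6 128.4] shift m [-0.0205 -0.0017 -0.0143] rot norm [ 0.0038  0.0078 -0.0032] |d| 25.1 deg 0.42 F [ 0.1  0.  -2.8] q6 [-0.27  0.12  1.97  0.31  0.61 -2.18] g 0.51
```

Request:
apply_moves(linear=[[-0.003,0.0004,-0.0049],[0,0,0],[0,0,0],[0,0,0],[0,0,0]], rot=[[0.0038,0.0078,-0.0032],[0,0,0],[0,0,0],[0,0,0],[0,0,0]], fingers=[1,1,1,1,1])

```text
time: 9.2
ee_pos: [644.5, -40.3, 123.3]
tool_rot: [-0.154, 2.649, 0.038]
ft_force: [-0.1, 0.2, -2.1]
grip_width: 0.505
gripper_force: 61.8
```

```bash
python3 -c "
from h import *
delta(*tgt_slot(84,10.3,D0,True));delta(*tgt_slot(64,10.3,D0,True))"
```

```text
t 9.2 pos [644.5 -40.3 123.3] shift m [ 0.     -0.      0.0002] rot norm [-0.0001 -0.0003  0.0001] |d| 0.2 deg 0.02 F [-0.1  0.2 -2.1] q6 [-0.27  0.12  1.98  0.31  0.61 -2.18] g 0.5
t 9.2 pos [644.5 -40.3 123.3] shift m [-0.0175 -0.0021 -0.0092] rot norm [-0.0001 -0.0003  0.0001] |d| 19.9 deg 0.02 F [-0.1  0.2 -2.1] q6 [-0.27  0.12  1.98  0.31  0.61 -2.18] g 0.5
```

Request:
apply_moves(linear=[[-0.0035,-0.0004,-0.0019],[-0.0035,-0.0004,-0.0019],[-0.0035,-0.0004,-0.0019],[-0.0035,-0.0004,-0.0019],[-0.0035,-0.0004,-0.0019]], rot=[[0,0,0],[0,0,0],[0,0,0],[0,0,0],[0,0,0]], fingers=[1,1,1,1,1])

```text
time: 9.62
ee_pos: [626.4, -42.2, 113.4]
tool_rot: [-0.154, 2.65, 0.039]
ft_force: [-0.6, -0.1, -2.3]
grip_width: 0.507
gripper_force: 61.8
```

Request:
apply_moves(linear=[[0,0,0],[0,0,0]], rot=[[0,0,0],[0,0,0]], fingers=[1,1])

```text
time: 9.78
ee_pos: [626.7, -42.3, 113.6]
tool_rot: [-0.153, 2.65, 0.039]
ft_force: [-0.6, 0.5, -2.6]
grip_width: 0.507
gripper_force: 61.8
```

```bash
python3 -c "
from h import *
delta(*tgt_slot(64,10.3,D0,True));delta(*tgt_slot(30,10.3,D0,True))"
```

```text
t 9.78 pos [626.7 -42.3 113.6] shift m [ 0.0003 -0.      0.0006] rot norm [-0.0002 -0.0008  0.0004] |d| 0.7 deg 0.04 F [-0.6  0.5 -2.6] q6 [-0.29  0.1   2.03  0.34  0.59 -2.21] g 0.51
t 9.78 pos [626.7 -42.3 113.6] shift m [-0.0295 -0.0035 -0.0154] rot norm [-0.0002 -0.0008  0.0004] |d| 33.4 deg 0.04 F [-0.6  0.5 -2.6] q6 [-0.29  0.1   2.03  0.34  0.59 -2.21] g 0.51
```

Request:
apply_moves(linear=[[-0.0058,-0.0007,-0.003],[-0.0058,-0.0007,-0.003],[-0.0058,-0.0007,-0.003],[-0.0058,-0.0007,-0.003],[-0.0058,-0.0007,-0.003]], rot=[[0,0,0],[0,0,0],[0,0,0],[0,0,0],[0,0,0]], fingers=[1,1,1,1,1])

```text
time: 10.2
ee_pos: [597.1, -45.7, 98.3]
tool_rot: [-0.154, 2.65, 0.039]
ft_force: [0.0, -0.7, -2.4]
grip_width: 0.506
gripper_force: 61.8
```

Request:
apply_moves(linear=[[0,0,0],[-0.0018,-0.0002,-0.0009],[0,0,0]], rot=[[0,0,0],[0,0,0],[0,0,0]], fingers=[1,1,1])

```text
time: 10.45
ee_pos: [596.1, -46.0, 97.9]
tool_rot: [-0.153, 2.649, 0.038]
ft_force: [-0.7, -0.1, -2.4]
grip_width: 0.508
gripper_force: 61.8
```

Request:
apply_moves(linear=[[-0.0018,-0.0002,-0.0009],[0,0,0],[0,0,0]], rot=[[0,0,0],[0,0,0],[0,0,0]], fingers=[1,1,1])

```text
time: 10.7
ee_pos: [594.9, -46.3, 97.5]
tool_rot: [-0.154, 2.648, 0.038]
ft_force: [1.3, 0.5, -2.4]
grip_width: 0.511
gripper_force: 61.8
```

```bash
python3 -c "
from h import *
delta(*tgt_slot(25,10.3,D0,True))"
```

```text
t 10.7 pos [594.9 -46.3  97.5] shift m [-0.0021  0.     -0.0016] rot norm [0.0004 0.0009 0.0001] |d| 2.7 deg 0.04 F [ 1.3  0.5 -2.4] q6 [-0.31  0.05  2.11  0.38  0.56 -2.28] g 0.51
```

Request:
apply_moves(linear=[[-0.0013,-0.0002,-0.0019],[0,0,0],[-0.001,-0.0001,-0.0005],[0,0,0],[0,0,0]], rot=[[0,0,0],[0,0,0],[0,0,0],[0,0,0],[0,0,0]], fingers=[1,1,1,1,1])

```text
time: 11.12
ee_pos: [595.0, -46.7, 97.4]
tool_rot: [-0.152, 2.643, 0.037]
ft_force: [7.3, 3.9, 0.6]
grip_width: 0.506
gripper_force: 61.8
```

Request:
apply_moves(linear=[[-0.0013,-0.0002,-0.0007],[0,0,0],[0,0,0]], rot=[[0,0,0],[0,0,0],[0,0,0]], fingers=[1,1,1])

```text
time: 11.37
ee_pos: [594.8, -46.8, 97.7]
tool_rot: [-0.152, 2.641, 0.037]
ft_force: [11.1, 6.6, 0.4]
grip_width: 0.503
gripper_force: 61.7
```

```bash
python3 -c "
from h import *
delta(*tgt_slot(25,9.3,D0,True));o=env.get_obs();print(SX@R.from_euler('z',-.116).apply(o['ft_force']))"
```

```text
t 11.37 pos [594.8 -46.8  97.7] shift m [-0.0015  0.0005 -0.0027] rot norm [0.0005 0.0108 0.0022] |d| 3.2 deg 0.5 F [11.1  6.6  0.4] q6 [-0.32  0.05  2.12  0.39  0.55 -2.29] g 0.5
10.637743848474878
```

Request:
apply_moves(linear=[[0.0034,0.0004,0.0018],[-0.0002,0.0013,0],[0,0,0],[0,0,0]], rot=[[0,0,0],[0,0,0],[0,0,0],[0,0,0]], fingers=[1,1,1,1])

```text
time: 11.7
ee_pos: [595.1, -45.4, 96.7]
tool_rot: [-0.153, 2.647, 0.037]
ft_force: [5.1, -0.7, 0.6]
grip_width: 0.506
gripper_force: 62.2
```

Run:
```python
from h import *
import cv2
delta(*tgt_slot(25,9.3,D0,True));o=env.get_obs();print(R.from_euler('z',-.116).apply(o['ft_force']),o['wrist_torque'])
s=env.camera('scene')[:,:,::-1];t=env.camera('top')[:,:,::-1];w=env.camera('wrist')[:,:,::-1]
c=np.zeros((480,800,3),np.uint8); c[:360,:480]=cv2.resize(w,(480,360)); c[:480,480:]=cv2.resize(s[185:305,240:320],None,fx=4,fy=4)
cv2.imwrite('pics/c5.png',c)
```

```text
t 11.7 pos [595.1 -45.4  96.7] shift m [-0.0018 -0.0009 -0.0017] rot norm [0.0009 0.003  0.0009] |d| 2.7 deg 0.15 F [ 5.1 -0.7  0.6] q6 [-0.31  0.05  2.11  0.38  0.55 -2.28] g 0.51
[ 5.00513909 -1.2510819   0.63847332] [ 0.07961002 -0.50276536 -0.13246478]
```

View pics/c5.png

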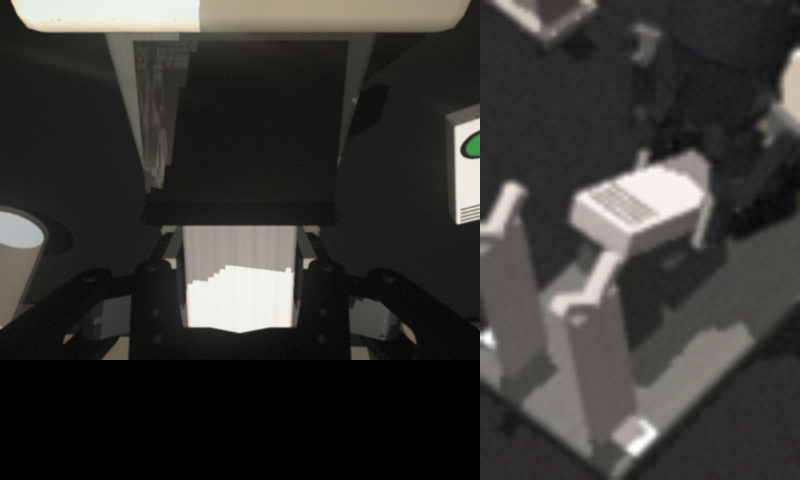

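Request:
apply_moves(linear=[[-0.0017,-0.0002,-0.0019],[0,0,0],[-0.0017,-0.0002,-0.0009],[0,0,0],[0,0,0]], rot=[[0,0,0],[0,0,0],[0,0,0],[0,0,0],[0,0,0]], fingers=[1,1,1,1,1])

```text
time: 12.27
ee_pos: [594.9, -45.6, 97.1]
tool_rot: [-0.151, 2.64, 0.036]
ft_force: [14.1, 7.6, 4.6]
grip_width: 0.509
gripper_force: 62.1
```

Run:
```python
from h import *
import cv2
delta(*tgt_slot(25,9.3,D0,True));o=env.get_obs();print(R.from_euler('z',-.116).apply(o['ft_force']))
s1=np.mean([cv2.cvtColor(env.camera('scene'),cv2.COLOR_RGB2GRAY).astype(float) for _ in range(3)],0); s0=cv2.imread('pics/scene0.png',0)
# intensity profiles along the slope direction crossing the outer end face (scene)
S=env.camera_params('scene')
for y in(-12,0,12):
    for z in(20,10):
        x=np.arange(94,108,1.); P=place(np.array([slot(v,y,z) for v in x]),D0); uv=proj(P,S).astype(np.float32)
        g=[cv2.remap(i.astype(np.float32),uv[None,:,0].copy(),uv[None,:,1].copy(),cv2.INTER_LINEAR)[0].round().astype(int).tolist() for i in(s0,s1)]
        print(y,z);print(g[0]);print(g[1])
cv2.imwrite('pics/top5.png',env.camera('top')[:,:,::-1])
```

```text
t 12.27 pos [594.9 -45.6  97.1] shift m [-0.0016 -0.0006 -0.0022] rot norm [0.0005 0.0121 0.0027] |d| 2.8 deg 0.56 F [14.1  7.6  4.6] q6 [-0.31  0.05  2.12  0.39  0.55 -2.29] g 0.51
[14.87295671  5.93357848  4.56494613]
-12 20
[243, 243, 244, 243, 243, 242, 238, 232, 222, 211, 199, 188, 180, 160]
[231, 239, 244, 239, 232, 221, 208, 200, 191, 185, 182, 180, 179, 171]
-12 10
[173, 171, 169, 169, 169, 169, 169, 170, 170, 170, 167, 166, 166, 155]
[177, 177, 178, 177, 177, 176, 176, 176, 175, 174, 173, 172, 171, 151]
0 20
[243, 242, 242, 242, 242, 241, 237, 233, 226, 212, 199, 189, 180, 177]
[237, 243, 243, 237, 230, 220, 207, 195, 186, 182, 181, 179, 178, 178]
0 10
[176, 175, 174, 173, 172, 172, 171, 170, 169, 168, 167, 167, 166, 166]
[175, 175, 175, 175, 175, 175, 174, 173, 172, 171, 170, 167, 160, 149]
12 20
[241, 241, 242, 242, 243, 241, 236, 228, 220, 209, 195, 185, 180, 176]
[225, 237, 241, 238, 233, 222, 208, 195, 186, 181, 177, 176, 175, 175]
12 10
[172, 172, 171, 171, 171, 171, 171, 171, 171, 170, 169, 167, 167, 167]
[176, 175, 175, 175, 175, 174, 173, 172, 171, 170, 167, 164, 161, 157]
```

Request:
apply_moves(linear=[[0.0016,0.0002,0.0009],[0.0007,0.0,-0.0013],[0,0,0],[0,0,0]], rot=[[0,0,0],[0,0,0],[0,0,0],[0,0,0]], fingers=[1,1,1,1])

```text
time: 12.8
ee_pos: [595.7, -45.6, 95.6]
tool_rot: [-0.152, 2.643, 0.037]
ft_force: [6.0, 1.7, 6.9]
grip_width: 0.508
gripper_force: 62.8
```

```bash
cat > e.py <<'E'
from h import *
import cv2
delta(*tgt_slot(25,9.3,D0,True));o=env.get_obs();f=R.from_euler('z',-.116).apply(o['ft_force']+[0,0,2.4]);print('slot F',f@SX,f[1],f@SZ)
s1=np.mean([cv2.cvtColor(env.camera('scene'),cv2.COLOR_RGB2GRAY).astype(float) for _ in range(2)],0); s0=cv2.imread('pics/scene0.png',0)
S=env.camera_params('scene')
for y in(0,12):
        x=np.arange(94,108,1.); P=place(np.array([slot(v,y,20) for v in x]),D0); uv=proj(P,S).astype(np.float32)
        for i in(s0,s1): print(y,cv2.remap(i.astype(np.float32),uv[None,:,0].copy(),uv[None,:,1].copy(),cv2.INTER_LINEAR)[0].round().astype(int).tolist())
E
python3 e.py
```

```text
t 12.8 pos [595.7 -45.6  95.6] shift m [-0.0024 -0.0007 -0.0006] rot norm [0.0008 0.0078 0.0015] |d| 2.6 deg 0.36 F [6.  1.7 6.9] q6 [-0.31  0.06  2.11  0.38  0.55 -2.28] g 0.51
slot F 9.793250097452859 1.004181115711932 5.3551755684437
0 [243, 242, 242, 242, 242, 241, 237, 233, 226, 212, 199, 189, 180, 177]
0 [194, 202, 215, 228, 237, 242, 239, 235, 227, 213, 201, 191, 183, 180]
12 [241, 241, 242, 242, 243, 241, 236, 228, 220, 209, 195, 185, 180, 176]
12 [189, 196, 211, 226, 237, 241, 236, 229, 221, 209, 196, 186, 181, 178]
```

The outer-end profile now matches the initial fully home state exactly, so the slider is seated. I'll release it and retreat.

Request:
apply_moves(linear=[[0,0,0],[0,0,0],[0,0,0],[0,0,0],[0,0,0]], rot=[[0,0,0],[0,0,0],[0,0,0],[0,0,0],[0,0,0]], fingers=[0.3,0,0,0,0])

```text
time: 13.32
ee_pos: [592.2, -45.0, 91.7]
tool_rot: [-0.154, 2.651, 0.039]
ft_force: [0.3, -0.1, -0.6]
grip_width: 1.0
gripper_force: 0.0
```

Request:
apply_moves(linear=[[-0.0094,-0.0011,0.0177],[-0.0094,-0.0011,0.0177],[-0.0094,-0.0011,0.0177],[-0.0094,-0.0011,0.0177],[-0.0094,-0.0011,0.0177]], rot=[[0,0,0],[0,0,0],[0,0,0],[0,0,0],[0,0,0]], fingers=[0,0,0,0,0])

```text
time: 13.73
ee_pos: [545.0, -50.6, 181.2]
tool_rot: [-0.154, 2.65, 0.039]
ft_force: [0.8, 0.3, 0.9]
grip_width: 1.0
gripper_force: 0.0
```

Request:
apply_moves(linear=[[0,0,0.025],[0,0,0.025],[0,0,0.025],[0,0,0]], rot=[[0,0,0],[0,0,0],[0,0,0],[0,0,0]], fingers=[0,0,0,0])

```text
time: 14.07
ee_pos: [548.4, -51.6, 262.6]
tool_rot: [-0.154, 2.64, 0.033]
ft_force: [0.4, -0.3, 1.7]
grip_width: 1.0
gripper_force: 0.0
```

```bash
cat >> h.py <<'E'
def tgt_down(x,y,z,tx): # tool down, tool x axis at world angle tx
    M=np.array([[np.cos(tx),np.sin(tx),0],[np.sin(tx),-np.cos(tx),0],[0,0,-1]]).T
    return np.array([x,y,z]),R.from_matrix(M)
E
python3 e.py; python3 -c "
from h import *
delta(*tgt_down(480,-321,260,np.pi/2+.06))"
```

```text
t 14.07 pos [548.4 -51.6 262.6] shift m [ 0.0449  0.0054 -0.1677] rot norm [0.004  0.0112 0.0006] |d| 173.6 deg 0.53 F [ 0.4 -0.3  1.7] q6 [-0.36 -0.31  2.09  0.27  0.93 -2.17] g 1.0
slot F 2.291844400622021 -0.30608653544490955 3.4417129222186076
0 [243, 242, 242, 242, 242, 241, 237, 233, 226, 212, 199, 189, 180, 177]
0 [186, 197, 212, 227, 236, 243, 239, 235, 228, 214, 202, 191, 183, 180]
12 [241, 241, 242, 242, 243, 241, 236, 228, 220, 209, 195, 185, 180, 176]
12 [189, 195, 210, 226, 237, 240, 236, 228, 220, 209, 196, 186, 181, 178]
t 14.17 pos [546.3 -50.9 257.1] shift m [-0.0663 -0.2701  0.0029] rot norm [ 0.449   0.5336 -2.0259] |d| 278.1 deg 96.42 F [ 0.1 -0.   0.8] q6 [-0.36 -0.31  2.1   0.27  0.93 -2.17] g 1.0
```

Request:
apply_moves(linear=[[-0.0025,-0.0202,0.001],[-0.0025,-0.0202,0.001],[-0.0025,-0.0202,0.001],[-0.0025,-0.0202,0.001],[-0.0025,-0.0202,0.001]], rot=[[0.0281,0.0334,-0.1266],[0.0281,0.0334,-0.1266],[0.0281,0.0334,-0.1266],[0.0281,0.0334,-0.1266],[0.0281,0.0334,-0.1266]], fingers=[0,0,0,0,0])

```text
time: 14.58
ee_pos: [532.1, -151.9, 258.4]
tool_rot: [0.568, 2.733, 0.032]
ft_force: [0.5, 0.1, 1.0]
grip_width: 0.997
gripper_force: 0.0
```

Request:
apply_moves(linear=[[-0.0025,-0.0202,0.001],[-0.0025,-0.0202,0.001],[-0.0025,-0.0202,0.001],[-0.0025,-0.0202,0.001],[-0.0025,-0.0202,0.001]], rot=[[0.0281,0.0334,-0.1266],[0.0281,0.0334,-0.1266],[0.0281,0.0334,-0.1266],[0.0281,0.0334,-0.1266],[0.0281,0.0334,-0.1266]], fingers=[0,0,0,0,0])

```text
time: 15.0
ee_pos: [519.8, -252.9, 263.4]
tool_rot: [1.304, 2.642, 0.02]
ft_force: [0.9, -0.3, 0.6]
grip_width: 1.002
gripper_force: 0.0
```

Request:
apply_moves(linear=[[-0.0025,-0.0202,0.001],[-0.0025,-0.0202,0.001],[-0.0025,-0.0202,0.001],[-0.0025,-0.0202,0.001],[-0.0025,-0.0202,0.001]], rot=[[0.0281,0.0334,-0.1266],[0.0281,0.0334,-0.1266],[0.0281,0.0334,-0.1266],[0.0281,0.0334,-0.1266],[0.0281,0.0334,-0.1266]], fingers=[0,0,0,0,0])

```text
time: 15.42
ee_pos: [507.5, -353.8, 268.3]
tool_rot: [2.026, 2.366, 0.007]
ft_force: [-0.1, -0.0, -0.9]
grip_width: 1.004
gripper_force: 0.0
```

Request:
apply_moves(linear=[[-0.0025,-0.0202,0.0],[0,0,0],[0,0,0]], rot=[[0.0281,0.0334,-0.1266],[0,0,0],[0,0,0]], fingers=[0,0,0])

```text
time: 15.67
ee_pos: [505.0, -374.2, 267.9]
tool_rot: [-2.151, -2.282, -0.004]
ft_force: [-0.2, 0.9, -0.8]
grip_width: 0.998
gripper_force: 0.0
```

Run:
```python
from h import *
import cv2
delta(*tgt_down(507,-375,260,np.pi/2+.06))
np.save('w6.npy',env.camera_params('wrist'),allow_pickle=True)
cv2.imwrite('pics/w6.png',env.camera('wrist')[:,:,::-1])
```

```text
t 15.67 pos [ 505.  -374.2  267.9] shift m [ 0.002  -0.0008 -0.0079] rot norm [-0.0076 -0.0028  0.0011] |d| 8.2 deg 0.37 F [-0.2  0.9 -0.8] q6 [-0.76  0.22  1.5   0.    1.43 -0.82] g 1.0
```

View pics/w6.png

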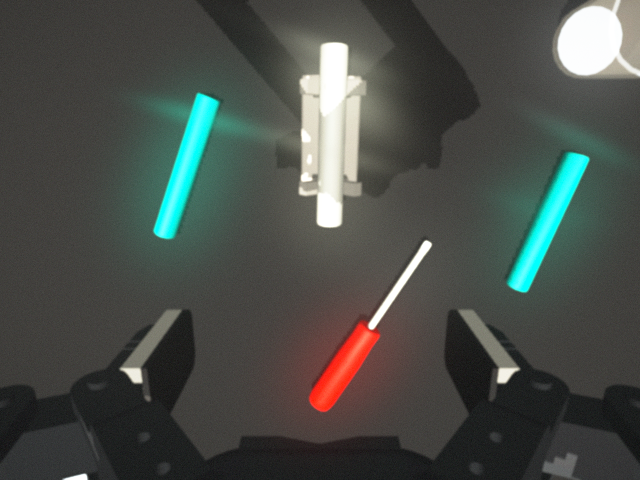

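Run:
```python
from h import *
W=np.load('w6.npy',allow_pickle=True).item()
P=np.array([(0,65,72),(0,-65,64)]);uv=np.array([(334.5,43),(329.5,226)])
x,r=fit([(W,P,uv)],[505,-320,.06]);print(x,r.round(2))
delta(*tgt_down(x[0],x[1],150,np.pi/2+x[2]));delta(*tgt_down(x[0],x[1],64,np.pi/2+x[2]))
for z in(62,):
  print(proj(place(np.array([(0,32,72),(0,42,72),(0,-32,72),(0,-42,72),(25,50,12),(-25,50,12),(25,-50,12),(-25,-50,12)]),x),W).round(0).tolist())
```

```text
[ 5.09961135e+02 -3.19273151e+02  4.15024380e-02] [-0.01  0.56  0.01 -0.81]
t 15.72 pos [ 505.2 -373.3  268.4] shift m [ 0.0047  0.054  -0.1184] rot norm [-0.0072 -0.0019 -0.0242] |d| 130.3 deg 1.14 F [-0.1  0.8 -0.3] q6 [-0.76  0.22  1.5   0.    1.43 -0.82] g 1.0
t 15.72 pos [ 505.2 -373.3  268.4] shift m [ 0.0047  0.054  -0.2044] rot norm [-0.0072 -0.0019 -0.0242] |d| 211.5 deg 1.14 F [-0.1  0.8 -0.3] q6 [-0.76  0.22  1.5   0.    1.43 -0.82] g 1.0
[[333.0, 94.0], [334.0, 79.0], [331.0, 185.0], [330.0, 198.0], [362.0, 76.0], [302.0, 75.0], [357.0, 196.0], [301.0, 194.0]]
```

Request:
apply_moves(linear=[[0.001,0.0135,-0.02],[0.0012,0.0135,-0.033],[0.0013,0.0135,-0.033],[0.0012,0.0135,-0.033],[0,0,0]], rot=[[-0.0018,-0.0005,-0.006],[-0.0018,-0.0005,-0.006],[-0.0018,-0.0005,-0.006],[-0.0018,-0.0005,-0.006],[0,0,0]], fingers=[0,0,0,0,0])

```text
time: 16.13
ee_pos: [506.5, -312.9, 143.5]
tool_rot: [-2.164, -2.263, 0.001]
ft_force: [-1.4, 1.6, -0.7]
grip_width: 1.002
gripper_force: 0.0
```

Request:
apply_moves(linear=[[0,0,0],[0,0,0],[0,0,0]], rot=[[0,0,0],[0,0,0],[0,0,0]], fingers=[0,0,0])

```text
time: 16.38
ee_pos: [512.1, -321.4, 155.2]
tool_rot: [2.169, 2.26, -0.001]
ft_force: [-0.3, 0.2, 0.8]
grip_width: 0.999
gripper_force: 0.0
```

```bash
python3 -c "
from h import *
delta(*tgt_down(510,-319.3,66,np.pi/2+.0415))"
```

```text
t 16.38 pos [ 512.1 -321.4  155.2] shift m [-0.0021  0.0021 -0.0892] rot norm [0.0083 0.0081 0.0003] |d| 89.3 deg 0.52 F [-0.3  0.2  0.8] q6 [-0.69  0.25  1.68 -0.    1.2  -0.73] g 1.0
```

Request:
apply_moves(linear=[[-0.001,0.001,-0.015],[-0.0004,0.0004,-0.018],[0,0,-0.018],[0,0,-0.01],[0,0,-0.004]], rot=[[0,0,0],[0,0,0],[0,0,0],[0,0,0],[0,0,0]], fingers=[0,0,0,0,0])

```text
time: 16.8
ee_pos: [509.2, -319.0, 86.9]
tool_rot: [2.173, 2.263, -0.001]
ft_force: [0.1, -0.0, -0.3]
grip_width: 0.998
gripper_force: 0.0
```

Request:
apply_moves(linear=[[0,0,0],[0,0,0],[0,0,0],[0,0,0]], rot=[[0,0,0],[0,0,0],[0,0,0],[0,0,0]], fingers=[0,0,0,0])

```text
time: 17.13
ee_pos: [510.0, -319.1, 88.4]
tool_rot: [2.171, 2.262, -0.001]
ft_force: [-0.2, 0.2, 0.3]
grip_width: 0.997
gripper_force: 0.0
```

```bash
python3 -c "
from h import *
delta(*tgt_down(510,-319.3,66,np.pi/2+.0415))"
```

```text
t 17.13 pos [ 510.  -319.1   88.4] shift m [ 0.     -0.0002 -0.0224] rot norm [0.0058 0.0053 0.0009] |d| 22.4 deg 0.36 F [-0.2  0.2  0.3] q6 [-0.69  0.33  1.72 -0.    1.08 -0.73] g 1.0
```

Request:
apply_moves(linear=[[0,0,-0.01],[0,0,-0.008],[0,0,-0.0044],[0,0,0],[0,0,0]], rot=[[0.003,0.0027,0],[0.0028,0.0026,0],[0,0,0],[0,0,0],[0,0,0]], fingers=[0,0,0,0.3,0.5])

```text
time: 17.55
ee_pos: [508.7, -318.0, 63.6]
tool_rot: [-2.173, -2.263, 0.0]
ft_force: [0.7, -0.4, -0.5]
grip_width: 0.745
gripper_force: 0.0
```

Request:
apply_moves(linear=[[0,0,0],[0,0,0],[0,0,0],[0,0,0],[0,0,0]], rot=[[0,0,0],[0,0,0],[0,0,0],[0,0,0],[0,0,0]], fingers=[0.6,0.6,0.6,0.6,0.6])

```text
time: 17.97
ee_pos: [509.4, -318.5, 64.9]
tool_rot: [-2.174, -2.265, 0.0]
ft_force: [-0.3, 0.1, -0.6]
grip_width: 0.4
gripper_force: 0.0
```

Run:
```python
from h import *
import cv2
delta(*tgt_down(510,-319.3,66,np.pi/2+.0415))
cv2.imwrite('pics/w7.png',env.camera('wrist')[:,:,::-1])
```

```text
t 17.97 pos [ 509.4 -318.5   64.9] shift m [ 0.0006 -0.0008  0.0011] rot norm [-0.0015 -0.0017  0.0008] |d| 1.5 deg 0.11 F [-0.3  0.1 -0.6] q6 [-0.69  0.37  1.73  0.    1.05 -0.73] g 0.4
```

View pics/w7.png

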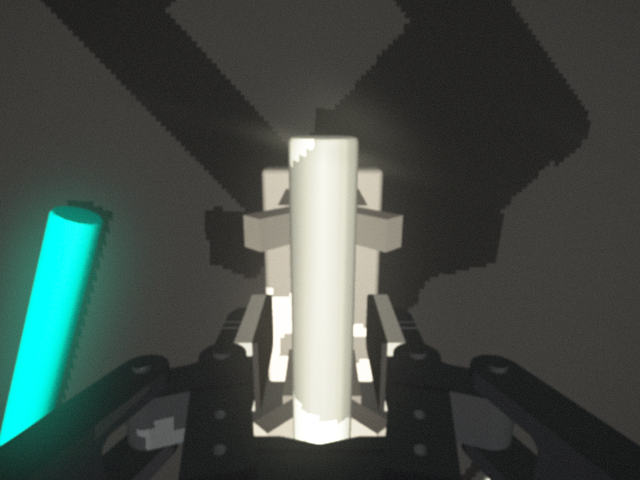

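Fingers straddle the rod evenly (rod axis at column 323, far end at row 137). Closing.

Request:
apply_moves(linear=[[0,0,0],[0,0,0],[0,0,0],[0,0,0],[0,0,0]], rot=[[0,0,0],[0,0,0],[0,0,0],[0,0,0],[0,0,0]], fingers=[0.7,0.8,1,1,1])

```text
time: 18.43
ee_pos: [510.1, -318.7, 65.1]
tool_rot: [-2.176, -2.266, -0.001]
ft_force: [5.1, -0.4, 0.2]
grip_width: 0.213
gripper_force: 58.5
```

Run:
```python
from h import *
W=env.camera_params('wrist')
P=np.array([(0,65,72),(0,-10,72)])
f=lambda p:np.array([*(proj(place(P[:1],p),W)[0]-[323.5,137]),proj(place(P[1:],p),W)[0,0]-322.5])
print(least_squares(f,[510,-319,.04]).x)
delta(*tgt_down(509.4,-318.5,65,np.pi/2+.0415))
N=place(np.array([[127,0,160]]),D0)[0];print(N)
delta(*tgt_down(N[0],N[1],250,np.pi/2+.116))
```

```text
[ 5.10550520e+02 -3.18487072e+02  4.01279583e-02]
t 18.43 pos [ 510.1 -318.7   65.1] shift m [-0.0007  0.0002 -0.0001] rot norm [-0.0008  0.0003  0.001 ] |d| 0.8 deg 0.06 F [ 5.1 -0.4  0.2] q6 [-0.69  0.37  1.73  0.    1.05 -0.73] g 0.21
[701.8465017  -33.60101674 160.        ]
t 18.43 pos [ 510.1 -318.7   65.1] shift m [0.1917 0.2851 0.1849] rot norm [-0.0009  0.0002  0.0958] |d| 390.1 deg 4.31 F [ 5.1 -0.4  0.2] q6 [-0.69  0.37  1.73  0.    1.05 -0.73] g 0.21
```

Request:
apply_moves(linear=[[0,0,0.005],[0,0,0.015],[0,0,0.03],[0,0,0.035],[0,0,0.035]], rot=[[0,0,0],[0,0,0],[0,0,0],[0,0,0],[0,0,0]], fingers=[1,1,1,1,1])

```text
time: 18.85
ee_pos: [507.3, -317.5, 184.2]
tool_rot: [-2.171, -2.261, 0.002]
ft_force: [1.3, -0.0, -1.8]
grip_width: 0.212
gripper_force: 58.7
```

Request:
apply_moves(linear=[[0,0,0.035],[0,0,0.02],[0.01,0.015,0.01],[0.015,0.023,0],[0.015,0.023,0]], rot=[[0,0,0],[0,0,0],[0,0,0],[0,0,0.01],[0,0,0.01]], fingers=[1,1,1,1,1])

```text
time: 19.27
ee_pos: [548.7, -257.7, 250.6]
tool_rot: [-2.159, -2.28, 0.002]
ft_force: [-0.1, 0.7, -2.6]
grip_width: 0.216
gripper_force: 58.8
```

Request:
apply_moves(linear=[[0.015,0.023,0],[0.015,0.023,0],[0.015,0.023,0],[0.015,0.023,0],[0.015,0.023,0]], rot=[[0,0,0.01],[0,0,0.01],[0,0,0.01],[0,0,0.01],[0,0,0.01]], fingers=[1,1,1,1,1])

```text
time: 19.68
ee_pos: [623.5, -141.3, 248.7]
tool_rot: [-2.109, -2.322, 0.004]
ft_force: [0.0, -0.8, -2.2]
grip_width: 0.21
gripper_force: 58.8
```

Request:
apply_moves(linear=[[0.015,0.023,0],[0.015,0.021,0],[0.015,0.02,0],[0.01,0.015,0],[0.005,0.008,0]], rot=[[0,0,0.01],[0,0,0.01],[0,0,0.006],[0,0,0],[0,0,0]], fingers=[1,1,1,1,1])

```text
time: 20.1
ee_pos: [684.0, -53.5, 248.4]
tool_rot: [-2.084, -2.345, 0.003]
ft_force: [-0.5, 0.5, -2.3]
grip_width: 0.215
gripper_force: 58.8
```

Request:
apply_moves(linear=[[0,0,0],[0,0,0],[0,0,0],[0,0,0]], rot=[[0,0,0],[0,0,0],[0,0,0],[0,0,0]], fingers=[1,1,1,1])

```text
time: 20.43
ee_pos: [683.5, -56.8, 249.5]
tool_rot: [-2.089, -2.343, 0.002]
ft_force: [0.3, 0.3, -1.3]
grip_width: 0.215
gripper_force: 58.8
```

Run:
```python
from h import *
import cv2
delta(*tgt_down(703.1,-32.9,240,np.pi/2+.116))
W1=np.load('w1.npy',allow_pickle=True).item()
for D in(D0,[577,-47.6,.116]): print(proj(place(np.array([(150,32,166),(150,42,166),(150,-32,166),(150,-42,166)]),D),W1).round(1).tolist())
w=env.camera('wrist')[:,:,::-1];s=env.camera('scene')[:,:,::-1];t=env.camera('top')[:,:,::-1]
for n,i in(('w8',w),('s8',s),('t8',t)): cv2.imwrite(f'pics/{n}.png',i)
np.save('w8.npy',env.camera_params('wrist'),allow_pickle=True)
```

```text
t 20.43 pos [683.5 -56.8 249.5] shift m [ 0.0196  0.0239 -0.0095] rot norm [-0.0012 -0.0033  0.0015] |d| 32.3 deg 0.17 F [ 0.3  0.3 -1.3] q6 [-0.2   0.37  1.35  0.    1.42 -0.31] g 0.22
[[274.1, 41.4], [258.8, 41.4], [371.8, 41.1], [387.0, 41.0]]
[[273.3, 39.5], [258.0, 39.6], [370.9, 39.2], [386.1, 39.2]]
```

View pics/w8.png

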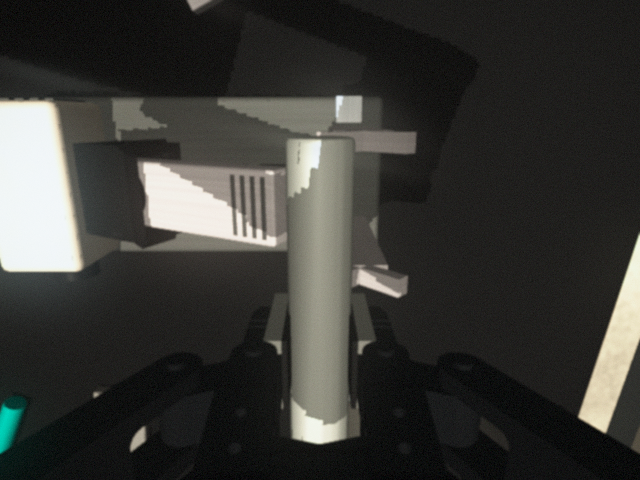

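Run:
```python
from h import *
import cv2
W=np.load('w8.npy',allow_pickle=True).item()
for D in(D0,[577,-47.6,.116]):
  print(proj(place(np.array([(145.5,42,164),(145.5,32,164),(150,42,166),(150,32,166),(145.5,-32,164),(145.5,-42,164),(155,65,16),(155,-65,16),slot(100,22,20),slot(100,-22,20)]),D),W).round(1).tolist())
g=cv2.imread('pics/w8.png',0)
print('col390',g[120:165:1,390].tolist()); print('col400',g[255:305,400].tolist()); print('row142',g[142,395:425].tolist());print('row285',g[285,390:420].tolist());print('row180',g[200,370:390].tolist())
```

```text
[[403.7, 133.8], [402.5, 155.4], [414.2, 134.0], [412.9, 155.8], [395.9, 280.7], [395.0, 298.4], [381.9, 96.9], [375.9, 253.4], [269.6, 170.4], [272.1, 248.3]]
[[406.7, 132.6], [405.5, 154.2], [417.2, 132.8], [415.8, 154.6], [398.6, 279.7], [397.6, 297.5], [383.7, 96.1], [377.5, 252.8], [272.1, 169.3], [274.5, 247.4]]
col390 [44, 43, 43, 43, 46, 42, 44, 45, 45, 56, 72, 91, 109, 110, 116, 113, 117, 117, 113, 117, 116, 117, 120, 121, 121, 127, 120, 119, 123, 116, 122, 115, 100, 70, 42, 35, 33, 35, 35, 36, 39, 35, 36, 43, 35]
col400 [34, 41, 39, 32, 36, 33, 32, 31, 29, 36, 34, 37, 34, 35, 41, 36, 36, 42, 50, 61, 73, 71, 71, 85, 107, 115, 118, 118, 116, 111, 117, 116, 114, 120, 120, 124, 124, 147, 166, 169, 158, 116, 70, 41, 32, 29, 37, 38, 40, 39]
row142 [117, 116, 111, 107, 113, 113, 111, 112, 113, 108, 110, 110, 105, 105, 104, 109, 106, 102, 106, 102, 79, 50, 37, 36, 32, 31, 33, 29, 29, 29]
row285 [119, 119, 119, 120, 119, 123, 119, 120, 119, 117, 117, 117, 115, 114, 118, 113, 103, 70, 43, 37, 34, 35, 39, 34, 35, 33, 34, 32, 37, 32]
row180 [68, 67, 64, 63, 62, 57, 54, 54, 49, 36, 33, 23, 30, 33, 32, 26, 29, 25, 25, 29]
```

Request:
apply_moves(linear=[[0.006,0.008,-0.01],[0.007,0.009,-0.02],[0.0064,0.0073,-0.02],[0,0,-0.008],[0,0,0]], rot=[[0,-0.0015,0.0015],[-0.001,-0.0015,0],[0,0,0],[0,0,0],[0,0,0]], fingers=[1,1,1,1,1])

```text
time: 21.0
ee_pos: [701.7, -30.3, 187.3]
tool_rot: [-2.083, -2.345, 0.005]
ft_force: [0.0, -0.8, -2.2]
grip_width: 0.212
gripper_force: 58.9
```

Request:
apply_moves(linear=[[0,0,0],[0,0,0],[0,0,0],[0,0,0]], rot=[[0,0,0],[0,0,0],[0,0,0],[0,0,0]], fingers=[1,1,1,1])

```text
time: 21.33
ee_pos: [704.3, -31.6, 193.4]
tool_rot: [2.086, 2.346, 0.003]
ft_force: [-0.1, -0.1, -1.3]
grip_width: 0.213
gripper_force: 58.9
```

```bash
python3 -c "
from h import *
delta(*tgt_down(702.9,-32.5,163,np.pi/2+.116))"
```

```text
t 21.33 pos [704.3 -31.6 193.4] shift m [-0.0014 -0.0009 -0.0304] rot norm [-0.0002  0.0039 -0.0011] |d| 30.4 deg 0.18 F [-0.1 -0.1 -1.3] q6 [-0.16  0.45  1.35  0.    1.34 -0.27] g 0.21
```

Request:
apply_moves(linear=[[-0.0007,-0.0004,-0.006],[-0.0007,-0.0004,-0.006],[0,0,-0.006],[0,0,-0.004],[0,0,0]], rot=[[0,0.002,-0.001],[0,0.002,0],[0,0,0],[0,0,0],[0,0,0]], fingers=[1,1,1,1,1])

```text
time: 21.75
ee_pos: [701.1, -31.8, 167.4]
tool_rot: [-2.085, -2.343, 0.005]
ft_force: [0.2, 0.3, -2.9]
grip_width: 0.215
gripper_force: 58.9
```

Request:
apply_moves(linear=[[0,0,0],[0,0,0],[0,0,0],[0,0,0]], rot=[[0,0,0],[0,0,0],[0,0,0],[0,0,0]], fingers=[1,1,1,1])

```text
time: 22.08
ee_pos: [702.5, -31.9, 170.1]
tool_rot: [-2.087, -2.346, 0.001]
ft_force: [-0.5, -0.5, -2.7]
grip_width: 0.211
gripper_force: 58.9
```

```bash
python3 -c "
from h import *
delta(*tgt_down(702.9,-32.5,163,np.pi/2+.116))"
```

```text
t 22.08 pos [702.5 -31.9 170.1] shift m [ 0.0004 -0.0006 -0.0071] rot norm [-0.0005 -0.0024 -0.0008] |d| 7.1 deg 0.12 F [-0.5 -0.5 -2.7] q6 [-0.16  0.47  1.37  0.    1.3  -0.27] g 0.21
```

Now 1–2 mm steps, watching the force.

Request:
apply_moves(linear=[[0.0003,-0.0006,-0.0015],[0,0,-0.0015],[0,0,-0.0015],[0,0,0],[0,0,0]], rot=[[0,0,0],[0,0,0],[0,0,0],[0,0,0],[0,0,0]], fingers=[1,1,1,1,1])

```text
time: 22.5
ee_pos: [702.4, -32.5, 164.8]
tool_rot: [-2.086, -2.345, 0.003]
ft_force: [0.8, -0.5, -1.1]
grip_width: 0.211
gripper_force: 58.9
```

Request:
apply_moves(linear=[[0,0,-0.001],[0,0,-0.001],[0,0,0],[0,0,0]], rot=[[0,0,0],[0,0,0],[0,0,0],[0,0,0]], fingers=[1,1,1,1])

```text
time: 22.83
ee_pos: [702.9, -32.6, 163.5]
tool_rot: [-2.087, -2.346, 0.001]
ft_force: [1.0, 0.1, -0.4]
grip_width: 0.213
gripper_force: 59.2
```

```bash
python3 -c "
from h import *
delta(*tgt_down(702.9,-32.5,163,np.pi/2+.116))"
```

```text
t 22.83 pos [702.9 -32.6 163.5] shift m [-0.      0.0001 -0.0005] rot norm [-0.0006 -0.0019 -0.0007] |d| 0.5 deg 0.09 F [ 1.   0.1 -0.4] q6 [-0.16  0.47  1.38  0.    1.29 -0.27] g 0.21
```

Request:
apply_moves(linear=[[0.0003,0,-0.0006],[0,0,0],[0,0,-0.0004],[0,0,0],[0,0,0]], rot=[[0,0,0],[0,0,0],[0,0,0],[0,0,0],[0,0,0]], fingers=[1,1,1,1,1])

```text
time: 23.25
ee_pos: [703.3, -32.6, 163.0]
tool_rot: [-2.087, -2.346, 0.001]
ft_force: [0.0, 0.7, 5.2]
grip_width: 0.211
gripper_force: 59.4
```

```bash
python3 -c "
from h import *
delta(*tgt_down(702.9,-32.5,163,np.pi/2+.116));print(env.get_obs()['wrist_torque'])"
```

```text
t 23.25 pos [703.3 -32.6 163. ] shift m [-0.0004  0.0001 -0.    ] rot norm [-0.0004 -0.0014 -0.0009] |d| 0.4 deg 0.08 F [0.  0.7 5.2] q6 [-0.16  0.48  1.38  0.    1.29 -0.27] g 0.21
[0.07320649 0.00364667 0.01464828]
```

Request:
apply_moves(linear=[[0,0,0],[0,0,0],[0,0,0],[0,0,0],[0,0,0]], rot=[[0,0,0],[0,0,0],[0,0,0],[0,0,0],[0,0,0]], fingers=[0.78,0.72,0.65,0.58,0.55])

```text
time: 23.67
ee_pos: [702.2, -32.5, 161.2]
tool_rot: [-2.086, -2.344, 0.004]
ft_force: [-0.1, -0.9, 0.1]
grip_width: 0.447
gripper_force: 0.0
```

Request:
apply_moves(linear=[[0,0,0],[0,0,0],[0,0,0]], rot=[[0,0,0],[0,0,0],[0,0,0]], fingers=[0.55,0.55,0.55])

```text
time: 23.92
ee_pos: [702.7, -32.5, 161.9]
tool_rot: [-2.087, -2.345, 0.002]
ft_force: [0.4, 0.4, 0.8]
grip_width: 0.454
gripper_force: 0.0
```

Request:
apply_moves(linear=[[0,0,0.005],[0,0,0.01],[0,0,0.015],[0,0,0.02],[0,0,0.03]], rot=[[0,0,0],[0,0,0],[0,0,0],[0,0,0],[0,0,0]], fingers=[0.55,0.55,0.55,0.55,0.55])

```text
time: 24.33
ee_pos: [701.7, -32.4, 241.8]
tool_rot: [-2.085, -2.343, 0.005]
ft_force: [-0.2, 0.3, 0.3]
grip_width: 0.446
gripper_force: 0.0
```

Request:
apply_moves(linear=[[-0.01,-0.02,0.02],[-0.01,-0.03,0.01],[0,-0.03,0],[0,0,0],[0,0,0]], rot=[[0,0,0],[0,0,0],[0,0,0],[0,0,0],[0,0,0]], fingers=[0.55,0.55,0.55,0.55,0.55])

```text
time: 24.75
ee_pos: [683.1, -114.4, 274.5]
tool_rot: [2.091, 2.344, -0.0]
ft_force: [-0.9, 0.4, -0.3]
grip_width: 0.449
gripper_force: 0.0
```

Request:
apply_moves(linear=[[0,0,0],[0,0,0],[0,0,0]], rot=[[0,0,0],[0,0,0],[0,0,0]], fingers=[0.55,0.55,0.55])

```text
time: 25.0
ee_pos: [682.9, -111.3, 272.1]
tool_rot: [-2.085, -2.346, 0.002]
ft_force: [0.7, 0.4, -0.1]
grip_width: 0.452
gripper_force: 0.0
```

```bash
python3 - <<'E'
from h import *
import cv2
o=env.get_obs();print(o['time'],o['ee_pos'],o['ft_force'])
W=env.camera_params('wrist');im=env.camera('wrist')[:,:,::-1];cv2.imwrite('pics/w9.png',im);g=cv2.cvtColor(im,cv2.COLOR_BGR2GRAY).astype(np.float32)
D=[577.1,-47.0,.116]
# brightness along the rod's top line and across it: where do the ends/edges fall (dock coords)
def prof(P):
    uv=proj(place(np.array(P,float),D),W).astype(np.float32);print(uv[0].round(),uv[-1].round())
    return cv2.remap(g,uv[None,:,0].copy(),uv[None,:,1].copy(),cv2.INTER_LINEAR)[0].round().astype(int).tolist()
print('+end',prof([(127,y,170) for y in range(57,76)]))
print('-end',prof([(127,y,170) for y in range(-57,-76,-1)]))
for y in(-50,0,52): print(y,prof([(x,y,160) for x in range(110,146)]))
print('+cheek',prof([(143,y,163) for y in range(26,48)]))
print('-cheek',prof([(143,y,163) for y in range(-26,-48,-1)]))
E
python3 e.py
```

```text
25.0 [ 682.90469798 -111.32421224  272.08958933] [ 0.68670503  0.40208426 -0.1421371 ]
[386. -25.] [387. -70.]
+end [0, 0, 0, 0, 0, 0, 0, 0, 0, 0, 0, 0, 0, 0, 0, 0, 0, 0, 0]
[376. 216.] [375. 248.]
-end [147, 146, 144, 146, 145, 146, 147, 133, 76, 41, 35, 36, 33, 38, 35, 34, 35, 35, 38]
[343. 200.] [407. 200.]
-50 [36, 40, 36, 39, 41, 41, 49, 76, 97, 108, 117, 126, 140, 140, 144, 146, 145, 147, 150, 146, 142, 139, 132, 121, 111, 94, 72, 44, 34, 39, 40, 38, 37, 35, 37, 40]
[345. 105.] [412. 105.]
0 [118, 105, 82, 79, 82, 80, 78, 84, 95, 108, 112, 117, 126, 128, 135, 141, 142, 144, 144, 144, 137, 134, 130, 124, 112, 99, 79, 45, 40, 37, 36, 38, 35, 32, 35, 34]
[347.  -7.] [419.  -6.]
52 [0, 0, 0, 0, 0, 0, 0, 0, 0, 0, 0, 0, 0, 0, 0, 0, 0, 0, 0, 0, 0, 0, 0, 0, 0, 0, 0, 0, 0, 0, 0, 0, 0, 0, 0, 0]
[413.  51.] [416.   3.]
+cheek [29, 30, 33, 27, 45, 75, 116, 120, 120, 120, 119, 116, 115, 117, 117, 103, 44, 39, 38, 34, 36, 37]
[407. 157.] [404. 196.]
-cheek [39, 39, 41, 38, 39, 48, 79, 112, 117, 118, 118, 116, 121, 122, 122, 123, 107, 55, 30, 29, 30, 32]
t 25.05 pos [ 682.9 -111.4  272. ] shift m [-0.0896  0.0651 -0.177 ] rot norm [-0.4254 -0.5451  1.9547] |d| 208.8 deg 93.3 F [0.5 0.1 0.3] q6 [-0.28  0.37  1.31 -0.    1.47 -0.39] g 0.45
slot F 1.7246283151498647 0.025429619107445567 2.087244842983031
0 [243, 242, 242, 242, 242, 241, 237, 233, 226, 212, 199, 189, 180, 177]
0 [188, 198, 213, 227, 237, 243, 240, 235, 228, 215, 203, 194, 186, 182]
12 [241, 241, 242, 242, 243, 241, 236, 228, 220, 209, 195, 185, 180, 176]
12 [190, 195, 211, 226, 237, 241, 237, 230, 222, 212, 199, 189, 183, 179]
```

```bash
python3 -c "
from workcell import env
print(env.close_job())"
```

```text
the job is handed in; nothing more can be done
None
```

The slider is turned and fully home window end first, and the rod lies within about 1 mm of centre across the two V-grooves. I handed the job in at about 25 s with the robot clear of everything; no verdict came back. I viewed 11 pictures, one over the limit of 10.

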